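# Grind the back of a specimen mount on the strip grinder

### The arm

A 7-joint arm with a two-finger parallel gripper is mounted at the origin on a cart in front of the work surface, level with it; the furniture and walls round the work are solid. World frame = base frame: x ahead of the robot, y to its left, z up, the work surface at z = 0. Lengths are in m, angles in rad, forces in N, time in s.
With the tool pointing down it reaches from about 0.4 to 0.9 m from the base axis. Payload 5.6 kg.
Tool frame: the origin (TCP) lies midway between the tips of the shut fingers; the grasp point (between the pads) lies 19 mm behind it; z points along the fingers, y is the line along which they close (so a half turn about z gives the same grasp; the last joint's range is limited). The gripper opens to 92 mm and grips with 3 to 60 N. Pads are 20 mm wide; open, the fingers measure 128 mm over their backs; the gripper's body (75 mm by 189 mm) begins 69 mm behind the grasp point.
Start: joints at [1.165, 0.468, -0.012, 1.603, 0.006, 1.071, -0.056], TCP at [0.231, -0.608, 0.215] pointing down, gripper open.
Joint ranges: [-2.53, 2.53], [-0.31, 2.02], [-1.57, 1.55], [0.28, 2.44], [-1.29, 4.43], [0.15, 1.84], [-2.92, 2.92]. Speed limits (rad/s): [2.57, 2.57, 3.14, 3.14, 3.14, 3.14, 3.14].

### API

Orientations are given as a 3x3 rotation matrix whose columns are the frame's x, y, z axes.
In Python, from station import env, effector, solver, viewer, workorder, search_frame, tip_of gives the robot as it stands. Calls block until the motion is done:
- env.reach(position, orientation): joint-space move of the TCP to a pose.
- env.movel(position, frame=None, rate=0.15): straight line of the TCP; frame=None keeps the orientation; rate is the mean speed in m/s.
- env.goto_joints(angles): joint-space move.
- effector.release() and effector.grasp(squeeze=None): open the fingers fully, or close them until they stop; squeeze is the grip in N (None keeps the last).
- env.pause(seconds).
- solver.inverse_kinematics(position, orientation): joint angles nearest the present ones, or None.
- env.sense(): the state.
- viewer.read_camera(name): name is "side" or "top"; returns (picture, depth): 384x512x3 uint8, red, green, blue; 384x512 float32, m along the optical axis (not along the pixel's ray), 0 where there is no reading.
- viewer.camera_info(name): a dict with "intrinsics" (3x3 intrinsics, pixels), "eye" and "rotation" of the camera in the world. Camera axes: x right, y up, looking along -z (the intrinsics and any distortion apply to the point x, -y, -z); pixel columns grow to the right and rows downward; lengths in m; the calibration is good to about 2 mm. A picture is of the moment at which its call begins. camera_info takes no time and is no camera call.
A pose or a line that the arm cannot do raises env.PlanningError and nothing moves.
- workorder.finish_job(): hands the job in; it is judged then, once.
Trained networks look in the newest picture that a camera, given by its name, has taken for a name from the list of things; names that differ only in an ending like _2 or _b are one class to them, and where a whole thing is asked for, a point or a joint stands for the part that bears it (a point fixed in the world has none). Each returns a list of dicts, best first, with "score" (0 to 1); they miss things now and then, are a little off and sometimes report something else, mostly with a low value. They report only what shows in the picture. A call takes as long as a camera call. They do not tell look-alikes from the thing itself.
- search_frame(camera, name): "at" ([x, y, z] in m, in world coordinates, good to about 4 mm: the middle of the surface that is visible of it).
- tip_of(camera, name): "at" ([x, y, z] in m, in world coordinates, good to about 4 mm: a listed point, or the origin of a listed thing).
The state is a dict: "t": time; "joint_positions": joint angles; "joint_velocities": joint speeds; "tau": joint torques, N m; "ee_pos": TCP position; "tcp_rot": TCP orientation; "wrist_force": force on the tool from outside, world axes, zero at the start; "moment": the same for the moment, N m; "gripper_width": finger opening in m; "grasp_force": force on a finger pad.
Only numpy, scipy, OpenCV 4.12 (cv2) and the standard library are available. Lean on these libraries where they do the work, as an engineer would, in place of code of your own. Each camera call takes 0.05 s, during which the arm holds its last target. There are 200 camera calls.

### The job

The largest resin mount still has a rough back: press the strip grinder's lever fully down to clamp its abrasive strip, then hold the mount by its rim, polished face up, with its back flat on the sloping strip. Draw it slowly down the middle of the strip in one unbroken stroke under light, even pressure (about 10 N), from just below the clamp at the top to the bottom end, and lift it off only there. Set it down gently, polished face up, in the tray's empty compartment, leaving the strip clamped and the two smaller mounts where they stand.

Things in the scene. Friction and masses are not known exactly. Their poses are not given: they have to be found in the camera images.
- big_mount: the largest of three black resin mounts standing in the tray: a disc 40 mm in diameter and 18 mm high, about 40 g, with a polished metal sample set in its upper face; origin at the centre of its underside (the back), z up out of the polished face. The other two mounts look alike but are 30 mm across
- small_mount_1: a black resin mount, disc 30 mm in diameter and 16 mm high, origin at the centre of its underside; to be left in the tray
- small_mount_2: a black resin mount, disc 30 mm in diameter and 15 mm high, origin at the centre of its underside; to be left in the tray
- strip: brown-grey abrasive strip, 220 x 78 mm, on top of a grey wedge-shaped, fixed grinder; origin at the centre of its flat surface; x runs up the slope, away from the robot (26 degrees from level), y across to the left, z out of the surface. It lies on a rubber cushion and gives 1.5 mm at 10 N, 4 mm at most. From x = 0.098 up is the clamp, 35 mm high; x = -0.110 to 0.095 is clear, the bottom end open
- clamp (a joint): angle of the strip clamp: 0 = lever raised and clamp bar off the strip, 0.90 rad = lever fully down, strip clamped; it has some friction and stays where it is left; the hinge runs across the strip at x = 0.118, z = 0.016 in the strip's frame
- lever_knob (a point): centre of the black ball (20 mm in diameter) at the end of the 85 mm clamp lever, which points down the slope from the hinge and lies 66 mm left of the strip's centre line, beside the bed; the ball goes down about 75 mm in all, on an arc that begins and ends at about the same horizontal place
- tray: flat grey plastic tray, fixed, 148 (x) by 190 mm (y), walls 4 mm thick and 10 mm high, floor 4 mm; a wall along x parts it into a left (+y) and a right (-y) compartment, each 140 by 89 mm inside; origin at the centre of its underside. The three mounts stand in a row along x in the left compartment, in any order, about 45 mm apart
- tray_finished (a point): centre of the floor (4 mm above the table) of the tray's right, empty compartment; axes as the tray's
There are look-alikes about, which are no part of the job. Leave any turquoise look-alike of the big_mount alone.

How it is judged:
On the way, in this order (a step that is already met when the one before it is completed fails the run):
1. the lever is pressed down until the strip is clamped (0.83 rad or more) (value of joint clamp above 0.83 rad), for 0.1 s.
2. held in the fingers and pressed flat on the strip (between 3 and 18 N), the big mount starts within 50 mm of the clamp bar (x of big_mount in the frame of strip above 0.045 m and y of big_mount in the frame of strip between -0.02 and 0.02 m and angle between the z axis of big_mount and the z axis of strip, either way round below 0.07 rad and contact force between big_mount and strip between 3 and 18 N and contact force between big_mount and the fingers above 1 N), for 0.1 s.
3. pressed flat on the strip (between 3 and 18 N), the big mount passes the upper third (x of big_mount in the frame of strip between 0.013 and 0.033 m and y of big_mount in the frame of strip between -0.02 and 0.02 m and angle between the z axis of big_mount and the z axis of strip, either way round below 0.07 rad and contact force between big_mount and strip between 3 and 18 N and contact force between big_mount and the fingers above 1 N), for 0.1 s.
4. pressed flat on the strip (between 3 and 18 N), the big mount passes the middle (x of big_mount in the frame of strip between -0.02 and 0 m and y of big_mount in the frame of strip between -0.02 and 0.02 m and angle between the z axis of big_mount and the z axis of strip, either way round below 0.07 rad and contact force between big_mount and strip between 3 and 18 N and contact force between big_mount and the fingers above 1 N), for 0.1 s.
5. pressed flat on the strip (between 3 and 18 N), the big mount passes the lower third (x of big_mount in the frame of strip between -0.053 and -0.033 m and y of big_mount in the frame of strip between -0.02 and 0.02 m and angle between the z axis of big_mount and the z axis of strip, either way round below 0.07 rad and contact force between big_mount and strip between 3 and 18 N and contact force between big_mount and the fingers above 1 N), for 0.1 s.
6. pressed flat on the strip (between 3 and 18 N), the big mount passes on to the bottom end (its centre within 47 mm of the end) (x of big_mount in the frame of strip below -0.063 m and y of big_mount in the frame of strip between -0.02 and 0.02 m and angle between the z axis of big_mount and the z axis of strip, either way round below 0.07 rad and contact force between big_mount and strip between 3 and 18 N and contact force between big_mount and the fingers above 1 N), for 0.1 s.
At the end, for the whole second after the job is handed in: the big mount stands flat on the floor of the tray's right compartment (within 55 mm along it and 30 mm across it of its centre, 0.08 rad of upright), polished face up and at rest, and the clamp lever is still down (0.83 rad or more) (x of big_mount in the frame of tray_finished between -0.055 and 0.055 m and y of big_mount in the frame of tray_finished between -0.03 and 0.03 m and z of big_mount in the frame of tray_finished below 0.003 m and angle between big_mount's own z axis and vertical below 0.08 rad and linear speed of big_mount below 0.01 m/s and value of joint clamp above 0.83 rad); the robot touches nothing.
It fails at once if the big mount is pressed on the strip with more than 40 N (contact force between big_mount and strip above 40 N).
It fails at once if the big mount is dropped or thrown (faster than 0.7 m/s with no finger on it) (linear speed of big_mount above 0.7 m/s and contact force between big_mount and the fingers below 0.05 N).
It fails at once if a small mount is moved by more than 15 mm (distance of any of small_mount_1, small_mount_2 from where it was at the start of the episode above 0.015 m).
It fails at once if the stroke is broken: the big mount is off the strip (2 to 10 mm above it) between the start and the end of the stroke (x of big_mount in the frame of strip between -0.05 and 0.033 m and y of big_mount in the frame of strip between -0.03 and 0.03 m and z of big_mount in the frame of strip between 0.002 and 0.01 m).
It also fails if it takes over 66 s, if anything falls off the work surface, if the arm or the gripper's body presses on something with over 40 N, if the wrist force passes 120 N, or if a joint passes its speed limit or range.

## Working session

There is one attempt and no reset: what is moved stays moved. The work goes in short steps, each a Python script; the robot and the scene stay as the last script left them, time stands still between calls to the robot, and variables do not carry over. Pictures are saved under pics/ and viewed, at most 10 in all, crops included, and the job is handed in when it is done.

```bash
ls; mkdir -p pics
cat > h.py <<'E'
import numpy as np, cv2
from station import env, effector, solver, viewer, workorder, search_frame, tip_of
def cloud(cam,d):
    c=viewer.camera_info(cam);K=np.array(c["intrinsics"]);R=np.array(c["rotation"]);e=np.array(c["eye"])
    v,u=np.mgrid[:d.shape[0],:d.shape[1]]
    n=np.stack([(u-K[0,2])/K[0,0],-(v-K[1,2])/K[1,1],-np.ones_like(d)],-1)*d[...,None]
    return n@R.T+e
def proj(cam,p):
    c=viewer.camera_info(cam);K=np.array(c["intrinsics"]);q=(np.array(p)-c["eye"])@np.array(c["rotation"])
    return [round(float(K[0,0]*q[0]/-q[2]+K[0,2])),round(float(-K[1,1]*q[1]/-q[2]+K[1,2]))]
E
python3 - <<'E'
from h import *
np.set_printoptions(precision=4,suppress=True)
for c in("top","side"):
    p,d=viewer.read_camera(c);cv2.imwrite(f"pics/{c}0.png",p[...,::-1]);np.savez(f"{c}0.npz",p=p,d=d)
    i=viewer.camera_info(c);print(c,i)
    for n in("big_mount","small_mount_1","strip","clamp","lever_knob","tray","tray_finished"):
        for f in(tip_of,search_frame):
            try:print(n,f.__name__,[(np.round(r["at"],3).tolist(),round(r["score"],2),proj(c,r["at"])) for r in f(c,n)])
            except Exception as e:print(n,f.__name__,repr(e)[:80])
s=env.sense();print(s["t"],s["gripper_width"],s["wrist_force"])
E
```

```text
pics
top {'intrinsics': array([[372.7049,   0.    , 254.6327],
       [  0.    , 372.7049, 199.4554],
       [  0.    ,   0.    ,   1.    ]]), 'eye': array([0.4539, 0.1095, 1.107 ]), 'rotation': array([[ 0.0142,  0.9895, -0.1441],
       [-0.9999,  0.013 , -0.009 ],
       [-0.007 ,  0.1442,  0.9895]])}
big_mount call [([0.527, 0.044, 0.004], 0.64, [280, 229]), ([0.489, -0.166, -0.004], 0.5, [350, 243]), ([0.764, 0.249, 0.0], 0.5, [213, 151])]
big_mount call [([0.763, 0.249, 0.017], 0.57, [212, 150]), ([0.524, 0.048, 0.021], 0.47, [279, 230])]
small_mount_1 call [([0.434, 0.052, 0.005], 0.49, [277, 261]), ([0.478, 0.05, 0.0], 0.45, [277, 246])]
small_mount_1 call [([0.432, 0.05, 0.019], 0.62, [278, 262])]
strip call [([0.552, 0.254, 0.081], 0.86, [206, 217])]
strip call [([0.55, 0.254, 0.08], 0.71, [206, 218])]
clamp call ValueError('it knows: big_mount, lever_knob, small_mount, strip, tray, tray_fini
clamp call [([0.618, 0.322, 0.151], 0.67, [177, 189])]
lever_knob call [([0.525, 0.322, 0.17], 0.79, [173, 224])]
lever_knob call [([0.611, 0.32, 0.153], 0.74, [177, 192])]
tray call [(
[... 986 characters left out ...]
0.483, 0.046, 0.02], 0.52, [204, 248])]
strip call [([0.553, 0.26, 0.086], 0.56, [215, 169])]
strip call [([0.546, 0.252, 0.081], 0.82, [213, 173])]
clamp call ValueError('it knows: big_mount, lever_knob, small_mount, strip, tray, tray_fini
clamp call [([0.618, 0.313, 0.154], 0.76, [233, 134])]
lever_knob call [([0.528, 0.323, 0.17], 0.8, [200, 132]), ([0.555, 0.257, 0.085], 0.72, [216, 169])]
lever_knob call [([0.614, 0.318, 0.149], 0.75, [232, 135])]
tray call [([0.478, -0.0, -0.006], 0.64, [206, 270])]
tray call []
tray_finished call [([0.472, -0.043, 0.005], 0.97, [206, 283])]
tray_finished call [([0.469, -0.022, 0.005], 0.66, [203, 275])]
1.4 0.0918818499803637 [-0.0893 -0.1677  0.8322]
```

Run:
```python
from h import *
np.set_printoptions(precision=4,suppress=True)
T=np.load("top0.npz");S=np.load("side0.npz")
a=cv2.resize(T["p"][120:280,140:400],(780,480))[...,::-1]
b=cv2.resize(S["p"][90:350,130:330],(461,600))[...,::-1]
cv2.imwrite("pics/a.png",a);cv2.imwrite("pics/b.png",b)
for c,D in(("top",T),("side",S)):
    P=cloud(c,D["d"].astype(float))
    # strip plane
    m=(abs(P[...,0]-.54)<.07)&(abs(P[...,1]-.254)<.03)&(D["d"]>0)&(abs(P[...,2]-.08)<.05)
    q=P[m];n=np.zeros(3)
    A=np.c_[q[:,:2]-[.54,.254],np.ones(len(q))]
    for _ in range(4):
        k,*_r=np.linalg.lstsq(A,q[:,2],rcond=None);r=q[:,2]-A@k;g=abs(r)<.004;A=A[g];q=q[g]
    print(c,"plane z(.54,.254),slopes",k[2],k[:2],"ang",np.degrees(np.arctan(np.hypot(*k[:2]))),np.degrees(np.arctan2(k[1],k[0])),r.std(),len(q))
    # mounts: tops
    for p in([.527,.046],[.48,.048],[.436,.05]):
        for zlo in(.0165,):
            m=(np.hypot(P[...,0]-p[0],P[...,1]-p[1])<.026)&(P[...,2]>.0155)
            x=P[m];print(p,m.sum(),x.mean(0),x.min(0),x.max(0),np.median(x[:,2]))
    m=(np.linalg.norm(P-[.527,.322,.17],axis=-1)<.02);x=P[m];print("knob",x.mean(0),x.min(0),x.max(0))
    # strip edges: pixels within 3mm of plane
    z=k[2]+(P[...,0]-.54)*k[0]+(P[...,1]-.254)*k[1]
    m=(abs(P[...,2]-z)<.003)&(abs(P[...,0]-.54)<.2)&(abs(P[...,1]-.254)<.1)&(P[...,2]>.02)
    x=P[m];x2=x[(x[:,0]>.48)&(x[:,0]<.56)];print("strip y",x2[:,1].min(),x2[:,1].max(),"x",np.percentile(x[:,0],[0,1,99,100]))
    m=(P[...,2]>.006)&(P[...,2]<.013)&(abs(P[...,0]-.475)<.1)&(abs(P[...,1])<.12);x=P[m];print("walls",x.min(0),x.max(0))
```

```text
top plane z(.54,.254),slopes 0.07366361907760133 [0.3971 0.2848] ang 26.04267748111508 35.65262217181588 0.0016502102207060407 968
[0.527, 0.046] 149 [0.5273 0.0437 0.0211] [0.5087 0.0237 0.0168] [0.5469 0.062  0.0264] 0.021119019141043527
[0.48, 0.048] 72 [0.4818 0.0507 0.0183] [0.4684 0.038  0.0156] [0.4944 0.0642 0.0228] 0.018184304673499185
[0.436, 0.05] 82 [0.4382 0.0516 0.0195] [0.4255 0.0379 0.0156] [0.4513 0.0641 0.024 ] 0.019585298009610175
knob [0.5305 0.3222 0.1739] [0.5196 0.3125 0.1657] [0.5432 0.3343 0.1812]
strip y 0.1654399393819947 0.31629335809726244 x [0.4487 0.46   0.64   0.7374]
walls [ 0.387  -0.0979  0.006 ] [0.5738 0.1014 0.0129]
side plane z(.54,.254),slopes 0.07674139742051805 [0.3358 0.406 ] ang 27.78643047978047 50.40560551853011 0.0015104574835198596 446
[0.527, 0.046] 196 [0.5245 0.0387 0.0224] [0.5055 0.021  0.0156] [0.5437 0.0615 0.0258] 0.022716988410580452
[0.48, 0.048] 108 [0.4793 0.0465 0.0198] [0.4655 0.0323 0.0157] [0.4935 0.0618 0.0225] 0.019916850107682404
[0.436, 0.05] 110 [0.4354 0.0474 0.0208] [0.4208 0.0341 0.0155] [0.4496 0.0641 0.0248] 0.0209392757243399
knob [0.5281 0.3168 0.1728] [0.5169 0.3089 0.1635] [0.5436 0.3325 0.1803]
strip y 0.15495607386416577 0.302207086005586 x [0.4464 0.4561 0.6525 0.6698]
walls [ 0.3937 -0.103   0.006 ] [0.5569 0.1003 0.013 ]
```

View pics/a.png

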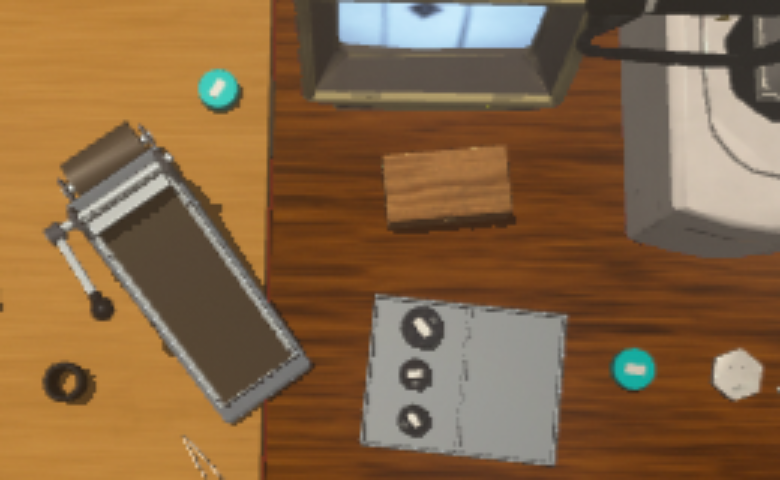

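View pics/b.png

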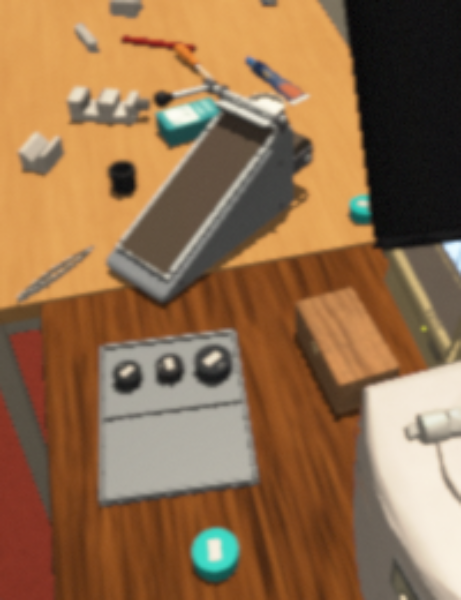

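The pictures show the big mount in the tray's left compartment, at the far end of the row: crop a (422,327), crop b (212,363). The small mounts are at (415,375) and (413,421) in crop a. The lever is up with its ball at (101,306). The strip runs from about (140,215) to (260,380).

What could be taken for big_mount (full top image):
- Black disc at (280,229): the widest of the three black discs, so I choose this one.
- Small black discs at (277,246) and (278,262).
- Turquoise look-alikes at (213,150) and (350,243).
- Black ring at (162,247).
- White hex nut at (386,245).

```bash
cat > meas.py <<'E'
from h import *
np.set_printoptions(precision=4,suppress=True)
def rays(cam,uv):
    c=viewer.camera_info(cam);K=np.array(c["intrinsics"]);R=np.array(c["rotation"])
    uv=np.asarray(uv,float);n=np.c_[(uv[:,0]-K[0,2])/K[0,0],-(uv[:,1]-K[1,2])/K[1,1],-np.ones(len(uv))]
    return np.array(c["eye"]),n@R.T
def onz(cam,uv,z):
    e,r=rays(cam,uv);return e+r*((z-e[2])/r[:,2])[:,None]
E
python3 - <<'E'
from meas import *
T=np.load("top0.npz");S=np.load("side0.npz")
vis=[]
for c,D,seed in(("top",T,(206,217)),("side",S,(215,171))):
    p=D["p"];g=cv2.cvtColor(p,cv2.COLOR_RGB2GRAY);P=cloud(c,D["d"].astype(float))
    print(c,"seed rgb",p[seed[1],seed[0]])
    m=np.zeros((386,514),np.uint8)
    cv2.floodFill(p.copy(),m,seed,0,(12,)*3,(12,)*3,4|(255<<8)|cv2.FLOODFILL_MASK_ONLY|cv2.FLOODFILL_FIXED_RANGE)
    m=m[1:-1,1:-1];print("area",(m>0).sum())
    e=cv2.erode(m,np.ones((5,5)));q=P[(e>0)&(D["d"]>0)]
    for _ in range(4):
        ce=q.mean(0);n=np.linalg.svd(q-ce,full_matrices=False)[2][2];n*=np.sign(n[2]);r=(q-ce)@n;q=q[abs(r)<2.5*r.std()+1e-4]
    print("normal",n,"tilt",np.degrees(np.arccos(n[2])),"yaw",np.degrees(np.arctan2(-n[1],-n[0])),"rms",r.std(),len(q),ce)
    cnt=max(cv2.findContours(m,cv2.RETR_EXTERNAL,cv2.CHAIN_APPROX_NONE)[0],key=len)[:,0]
    ey,rr=rays(c,cnt);W=ey+rr*(((ce-ey)@n)/(rr@n))[:,None]
    x=np.cross([-n[1]*0+0,0,1.],n);x=np.cross(x,n);x=-x if x[0]<0 else x;x/=np.linalg.norm(x);y=np.cross(n,x)
    L=np.c_[(W-ce)@x,(W-ce)@y].astype(np.float32);R=cv2.minAreaRect(L);B=cv2.boxPoints(R)
    print("rect",R,"corners\n",ce+B[:,:1]*x+B[:,1:]*y)
    v=p.copy();v[m>0]=(255,0,0)
    # mounts
    for s in([.527,.046,.022],[.48,.049,.02],[.436,.051,.02]):
        Z=s[2];vv,uu=np.mgrid[:384,:512];uv=np.c_[uu.ravel(),vv.ravel()];w=onz(c,uv,Z)
        k=(np.hypot(w[:,0]-s[0],w[:,1]-s[1])<.03)&(g.ravel()<80)
        pts=uv[k];h=cv2.convexHull(pts.astype(np.int32))
        hw=onz(c,h[:,0],Z)[:,:2].astype(np.float32);print("mount",s,k.sum(),cv2.minEnclosingCircle(hw),hw.min(0),hw.max(0))
    vis.append(v)
    K=(P[...,2]>.05)&(D["d"]>0)&(P[...,0]<.8)
    H=[(round(a,2),round(b,2),round(float(P[...,2][K&(abs(P[...,0]-a)<.05)&(abs(P[...,1]-b)<.05)].max(initial=0)),2)) for a in(.5,.6,.7) for b in(-.4,-.3,-.2,-.1,0,.1)];print("heights",H)
    # tray: gray pixels near floor
    hsv=cv2.cvtColor(p,cv2.COLOR_RGB2HSV);w=onz(c,np.c_[uu.ravel(),vv.ravel()],.01)
    k=(abs(w[:,0]-.475)<.11)&(abs(w[:,1])<.13)&(hsv[...,1].ravel()<50)&(g.ravel()>90)
    mm=cv2.morphologyEx((k.reshape(384,512)*255).astype(np.uint8),cv2.MORPH_CLOSE,np.ones((3,3)));cc=max(cv2.findContours(mm,cv2.RETR_EXTERNAL,cv2.CHAIN_APPROX_NONE)[0],key=len)[:,0]
    print("tray",cv2.minAreaRect(onz(c,cc,.01)[:,:2].astype(np.float32)))
cv2.imwrite("pics/c.png",np.hstack([cv2.resize(vis[0][160:260,160:310],(450,300)),cv2.resize(T["p"][215:275,255:315],(300,300),interpolation=1)])[...,::-1])
E
```

```text
top seed rgb [85 69 51]
area 1775
normal [-0.3578 -0.2557  0.8981] tilt 26.08705733351955 yaw 35.55228408125648 rms 0.0017363660003881399 1268 [0.5463 0.252  0.0757]
rect ((-0.004292570054531097, 0.0002782754600048065), (0.19420120120048523, 0.07725240290164948), 0.5324151515960693) corners
 [[0.4499 0.2298 0.031 ]
 [0.4953 0.1673 0.0313]
 [0.6362 0.2702 0.1167]
 [0.5908 0.3326 0.1164]]
mount [0.527, 0.046, 0.022] 125 ((0.5295281410217285, 0.04510018602013588), 0.02669270522892475) [0.5059 0.0241] [0.5553 0.0619]
mount [0.48, 0.049, 0.02] 76 ((0.48001623153686523, 0.04839792847633362), 0.029801927506923676) [0.4512 0.0354] [0.5089 0.0644]
mount [0.436, 0.051, 0.02] 72 ((0.4299232065677643, 0.05390655994415283), 0.02260979264974594) [0.4086 0.0353] [0.4513 0.0641]
heights [(0.5, -0.4, 0.0), (0.5, -0.3, 0.0), (0.5, -0.2, 0.0), (0.5, -0.1, 0.0), (0.5, 0, 0.0), (0.5, 0.1, 0.0), (0.6, -0.4, 0.43), (0.6, -0.3, 0.57), (0.6, -0.2, 0.63), (0.6, -0.1, 0.66), (0.6, 0, 0.5), (0.6, 0.1, 0.05), (0.7, -0.4, 0.0), (0.7, -0.3, 0.59), (0.7, -0.2, 0.59), (0.7, -0.1, 0.53), (0.7, 0, 0.5), (0.7, 0.1, 0.2
[... 636 characters left out ...]
]
mount [0.48, 0.049, 0.02] 75 ((0.488031804561615, 0.039162687957286835), 0.023609889671206474) [0.4661 0.0212] [0.51   0.0569]
mount [0.436, 0.051, 0.02] 79 ((0.4343046247959137, 0.04001962020993233), 0.017221366986632347) [0.4235 0.0231] [0.4492 0.0561]
heights [(0.5, -0.4, 0.0), (0.5, -0.3, 0.0), (0.5, -0.2, 0.0), (0.5, -0.1, 0.0), (0.5, 0, 0.0), (0.5, 0.1, 0.0), (0.6, -0.4, 0.53), (0.6, -0.3, 0.57), (0.6, -0.2, 0.6), (0.6, -0.1, 0.6), (0.6, 0, 0.05), (0.6, 0.1, 0.0), (0.7, -0.4, 0.53), (0.7, -0.3, 0.59), (0.7, -0.2, 0.59), (0.7, -0.1, 0.24), (0.7, 0, 0.11), (0.7, 0.1, 0.11)]
tray ((0.4763844311237335, -0.002499133348464966), (0.19265210628509521, 0.14594662189483643), 84.68746185302734)
```

View pics/c.png

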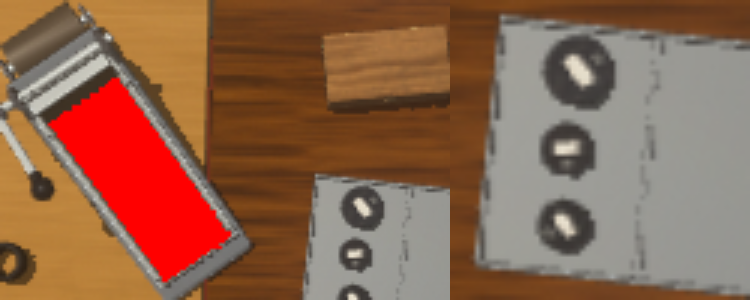

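```bash
cat >> h.py <<'E'
np.set_printoptions(precision=4,suppress=True)
PSI=np.radians(36.2);TH=np.radians(26);C=np.array([.5525,.2565,.0815])
cp,sp,ct,st=np.cos(PSI),np.sin(PSI),np.cos(TH),np.sin(TH)
SX=np.array([ct*cp,ct*sp,st]);SY=np.array([-sp,cp,0]);SZ=np.cross(SX,SY);SR=np.c_[SX,SY,SZ]
TY=np.radians(-5.3);TX_=np.array([np.cos(TY),np.sin(TY),0]);TY_=np.array([-np.sin(TY),np.cos(TY),0])
def tool(z,y): 
    z=np.array(z,float);y=np.array(y,float);return np.c_[np.cross(y,z),y,z]
D=[0,0,-1]
def best(p,z,y):
    o=[]
    for s in(1,-1):
        R=tool(z,s*np.array(y));q=solver.inverse_kinematics(p,R)
        if q is not None:o.append((abs(q[6]),s,R,q))
    if not o:return None
    return min(o,key=lambda a:a[0])
def st_(t=""):
    s=env.sense();print(t,"t%.2f"%s["t"],"p",s["ee_pos"],"F",s["wrist_force"],"w%.4f g%.1f"%(s["gripper_width"],s["grasp_force"]),flush=True);return s
E
python3 - <<'E'
from h import *
T=np.load("top0.npz");S=np.load("side0.npz")
for c,A in(("top",T),("side",S)):
    P=cloud(c,A["d"].astype(float));z=P[...,2]
    print([(y,round(float(np.percentile(P[...,0][(z>.12)&(abs(P[...,1]-y)<.04)&(A["d"]>0)&(P[...,0]>.3)],1)),3)) for y in(-.5,-.4,-.3,-.2,-.1,0) if ((z>.12)&(abs(P[...,1]-y)<.04)&(P[...,0]>.3)).sum()>20])
print(env.sense()["tcp_rot"])
Yk=[cp,sp,0]
for n,p,z,y in(("a",[.24,-.37,.3],D,TY_),("b",[.42,.0,.3],D,TY_),("knob",[.529,.322,.22],D,Yk),("knoblo",[.529,.322,.10],D,Yk),("grasp",[.5265,.044,.012],D,TY_),("hi",C+.062*SX+.01*SZ,-SZ,SY),("lo",C-.08*SX+.01*SZ,-SZ,SY),("up",C+.062*SX+.08*SZ,-SZ,SY),
 ("place",[.4727,-.0463,.02],D,TY_),("placex",[.4727,-.0463,.02],D,TX_)):
    b=best(p,z,y);print(n,None if b is None else (b[1],b[3]))
E
```

```text
[(-0.3, 0.564), (-0.2, 0.57), (-0.1, 0.573), (0, 0.669)]Traceback (most recent call last):
  File "<stdin>", line 5, in <module>
    return _quantile_unchecked(
        a, q, axis, out, overwrite_input, method, keepdims, weights)
    return _ureduce(a,
                    func=_quantile_ureduce_func,
    ...<5 lines>...
                    overwrite_input=overwrite_input,
                    method=method)
    r = func(a, **kwargs)
    result = _quantile(arr,
                       quantiles=q,
    ...<2 lines>...
                       out=out,
                       weights=wgt)
    slices_having_nans = np.isnan(arr[-1, ...])
                                  ~~~^^^^^^^^^
IndexError: index -1 is out of bounds for axis 0 with size 0
```

Run:
```python
from h import *
print(env.sense()["tcp_rot"])
Yk=[cp,sp,0]
for n,p,z,y in(("a",[.24,-.37,.3],D,TY_),("b",[.42,.0,.3],D,TY_),("knob",[.529,.322,.22],D,Yk),("knobY",[.529,.322,.22],D,SY),("knoblo",[.529,.322,.10],D,Yk),("grasp",[.5265,.044,.012],D,TY_),("hi",C+.062*SX+.01*SZ,-SZ,SY),("lo",C-.08*SX+.01*SZ,-SZ,SY),("up",C+.062*SX+.08*SZ,-SZ,SY),
 ("place",[.4727,-.0463,.02],D,TY_),("placex",[.4727,-.0463,.02],D,TX_)):
    b=best(p,z,y);print(n,None if b is None else (b[1],b[3]))
```

```text
[[ 0.9349  0.3548  0.    ]
 [ 0.3548 -0.9349 -0.    ]
 [-0.      0.     -1.    ]]
a (-1, array([ 0.9245,  0.0198, -0.0051,  1.9802,  0.0001,  1.1416, -0.744 ]))
b (1, array([ 0.8352,  0.0373, -0.9114,  1.9765,  0.0324,  1.1425,  1.389 ]))
knob (1, array([ 0.0737,  0.6234, -0.9793,  1.6314,  0.5498,  1.1873, -0.3995]))
knobY (1, array([ 0.1359,  0.6896, -1.1058,  1.6279,  0.6462,  1.2357,  1.1011]))
knoblo (1, array([ 0.1103,  0.8527, -1.0673,  1.7197,  0.8354,  1.0963, -0.5994]))
grasp (1, array([ 0.3879,  0.696 , -0.6818,  1.9881,  0.6798,  0.6981,  0.7546]))
hi (1, array([ 0.2376,  0.63  , -0.9005,  1.9804,  1.0504,  0.4611,  0.8569]))
lo (1, array([ 0.3403,  0.5943, -0.878 ,  2.2833,  1.631 ,  0.3194,  0.303 ]))
up (1, array([ 0.4198,  0.5523, -1.1007,  2.0024,  0.9042,  0.5534,  0.9904]))
place (1, array([ 0.4978,  0.5772, -0.5693,  2.1167,  0.552 ,  0.5955,  1.0123]))
placex (1, array([ 0.4028,  0.5471, -0.4517,  2.1224,  0.4402,  0.562 , -0.4618]))
```

Run:
```python
from h import *
effector.grasp(20)
b=best([.25,-.36,.3],D,TY_)
env.movel([.25,-.36,.3],rate=.35);st_("a")
b=best([.42,.0,.3],D,TY_);env.goto_joints(b[3]);st_("b")
p=np.array([.529,.322,0])+.003*SY
b=best(p+[0,0,.215],D,[cp,sp,0]);env.goto_joints(b[3]);s=st_("over")
f0=s["wrist_force"]
env.movel(p+[0,0,.188],rate=.15);st_()
z=.188
while z>.096:
    z-=.008 if z>.13 else .003
    env.movel(p+[0,0,z],rate=.05);s=st_("z%.3f"%z);F=(s["wrist_force"]-f0)[2]
    if F>35 : break
```

```text
a t3.65 p [ 0.2496 -0.3612  0.2998] F [ 0.0805  0.0587 -0.2899] w0.0006 g0.0
b t5.17 p [ 0.4202 -0.0011  0.2996] F [ 0.1721 -0.5605 -0.4318] w0.0004 g0.0
over t6.65 p [0.5279 0.3231 0.2151] F [-0.747  -0.8787  0.1413] w0.0006 g0.0
 t6.98 p [0.5273 0.3233 0.1878] F [ 0.4272 -0.0672 -0.169 ] w0.0006 g0.0
z0.180 t7.29 p [0.5273 0.3244 0.1801] F [-0.5081 -0.5354  0.0339] w0.0001 g0.0
z0.172 t7.60 p [0.5271 0.3244 0.1716] F [ 1.28   -0.1141  0.0097] w0.0004 g0.0
z0.164 t7.91 p [0.5272 0.3244 0.1635] F [ 0.4636  0.265  -0.6675] w0.0002 g0.0
z0.156 t8.22 p [0.5272 0.3243 0.1555] F [-0.9352  0.1502 -0.3441] w0.0006 g0.0
z0.148 t8.53 p [0.5271 0.3242 0.1475] F [-0.211  -0.1813 -0.0653] w0.0005 g0.0
z0.140 t8.83 p [0.527  0.3242 0.1395] F [0.2377 0.2269 0.0345] w0.0002 g0.0
z0.132 t9.14 p [0.5269 0.3242 0.1315] F [-0.7515  0.1289 -0.2117] w0.0004 g0.0
z0.124 t9.45 p [0.527  0.3242 0.1236] F [ 1.4439 -0.477  -0.3162] w0.0000 g0.3
z0.121 t9.70 p [0.5272 0.3245 0.1209] F [0.6608 1.0091 1.8418] w0.0004 g0.7
z0.118 t9.95 p [0.5275 0.3247 0.12  ] F [-2.9555 -2.1147 13.4905] w0.0006 g6.7
z0.115 t10.20 p [0.5276 0.3248 0.1193] F [-6.3309 -5.9127 28.002 ] w0.0004 g13.9
z0.112 t10.45 p [0.5278 0.3249 0.1187] F [-10.896  -10.1812  42.571 ] w0.0004 g21.2
```

Run:
```python
from h import *
env.movel([.5278,.3249,.22],rate=.2);st_()
v=[]
for c,u,w in(("top",120,160),("side",150,90)):
    p,d=viewer.read_camera(c);v.append(cv2.resize(p[w:w+100,u:u+130],(400,308)))
    print([(np.round(r["at"],3),round(r["score"],2),proj(c,r["at"])) for r in tip_of(c,"lever_knob")])
cv2.imwrite("pics/d.png",np.hstack(v)[...,::-1])
```

```text
t11.14 p [0.5271 0.324  0.2183] F [0.1387 0.5065 0.7289] w0.0004 g0.0
[(array([0.552, 0.255, 0.083]), 0.22, [205, 217])]
[(array([0.533, 0.325, 0.11 ]), 0.7, [204, 150]), (array([0.443, 0.048, 0.   ]), 0.26, [188, 256])]
```

View pics/d.png

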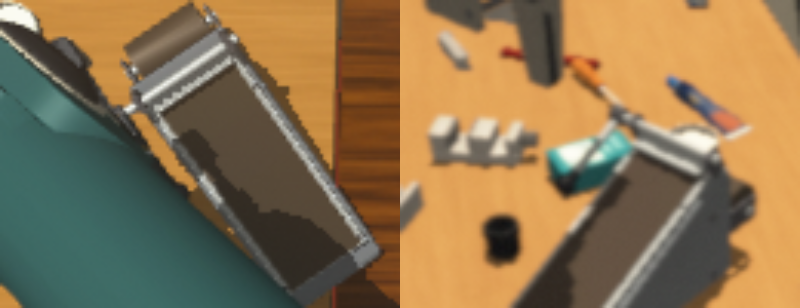

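Side crop: the lever ball is now low, at about (568,185). The network puts it at (0.533, 0.325, 0.110), 60 mm lower and at the predicted end point, and the bar lies on the strip. Next I grasp the mount.

Run:
```python
from h import *
m=np.array([.5265,.044,0])
b=best(m+[0,0,.2],D,TY_);env.goto_joints(b[3])
effector.release()
b=best(m+[0,0,.06],D,TY_)
env.movel(m+[0,0,.05],b[2],rate=.2);st_("above")
env.movel(m+[0,0,.0128],rate=.08);st_("down")
effector.grasp(45);s=st_("gripped")
env.movel(m+[0,0,.10],rate=.15);st_("lift")
v=[]
for c,u,w in(("top",240,195),("side",160,160)):
    p,d=viewer.read_camera(c);v.append(cv2.resize(p[w:w+100,u:u+130],(400,308)))
cv2.imwrite("pics/e.png",np.hstack(v)[...,::-1])
```

```text
above t14.77 p [0.5273 0.0444 0.0509] F [-0.5236  0.0623  0.3376] w0.0917 g0.0
down t15.38 p [0.5263 0.0443 0.0125] F [-0.8193 -0.2617  0.0137] w0.0913 g0.0
gripped t16.24 p [0.5265 0.0439 0.0128] F [-0.1037 -0.6675  0.7868] w0.0384 g45.0
lift t16.98 p [0.526  0.0436 0.0994] F [-0.1077 -0.5936 -0.364 ] w0.0383 g45.0
```

View pics/e.png

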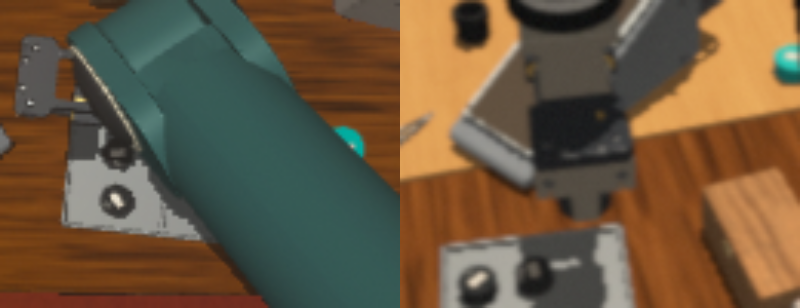

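Side crop: the big mount hangs centred in the fingertips at about (585,200), and both small mounts are still standing in the tray. Next I do the stroke.

```bash
cat > stroke.py <<'E'
from h import *
env.movel([.526,.0436,.24],rate=.25)
X=.060;OFF=.0088
P=lambda x,h:C+x*SX+(OFF+h)*SZ
b=best(P(X,.08),-SZ,SY);R=b[2];env.goto_joints(b[3]);st_("hover")
env.movel(P(X,.02),R,rate=.12);env.pause(.2)
def fr(n=3):
    a=[]
    for _ in range(n):a.append(env.sense()["wrist_force"]);env.pause(.02)
    return np.mean(a,0)
f0=fr(5);print("f0",f0)
h=.010;env.movel(P(X,h),R,rate=.05)
F=0
while h>-.012:
    h-=.0015;env.movel(P(X,h),R,rate=.03);F=(fr(2)-f0)@SZ
    if F>3.5:break
print("contact cmd h",h,F)
if F<3.5: env.movel(P(X,.03),R);raise SystemExit("no contact")
for _ in range(3):
    h+=np.clip((F-10)/4,-.0*1-1.5,1.5)*1e-3;env.movel(P(X,h),R,rate=.03);F=(fr()-f0)@SZ;print("press %.4f %.1f"%(h,F))
    if F>7:break
x=X
while x>-.082:
    x-=.006;h+=np.clip((F-10)/5,-1,1.5)*1e-3
    env.movel(P(x,h),R,rate=.03);s=env.sense();fv=fr(2)-f0;F=fv@SZ
    l=(s["ee_pos"]-C)@SR
    print("x%.3f h%.4f F%.1f Fx%.1f Fy%.1f act"%(x,h,F,fv@SX,fv@SY),l,"t%.2f w%.4f"%(s["t"],s["gripper_width"]),flush=True)
env.pause(.15)
env.movel(P(x-.005,.06),R,rate=.08);st_("lifted")
E
python3 stroke.py
```

```text
hover t18.68 p [0.5647 0.2642 0.1866] F [ 0.2029 -0.4143  0.072 ] w0.0387 g45.0
f0 [-0.168   0.1729 -0.6647]
contact cmd h -0.0019999999999999983 7.65996213908212
press -0.0026 10.2
x0.054 h-0.0025 F7.1 Fx2.6 Fy-0.6 act [0.0566 0.0002 0.0072] t22.88 w0.0386
x0.048 h-0.0031 F8.9 Fx3.2 Fy0.1 act [0.0514 0.0004 0.0068] t23.27 w0.0385
x0.042 h-0.0034 F10.0 Fx3.4 Fy0.7 act [0.0458 0.0005 0.0067] t23.65 w0.0386
x0.036 h-0.0034 F10.4 Fx3.6 Fy0.4 act [0.0398 0.0005 0.0067] t24.03 w0.0387
x0.030 h-0.0033 F10.3 Fx3.8 Fy0.6 act [0.0337 0.0005 0.0067] t24.42 w0.0389
x0.024 h-0.0032 F9.8 Fx3.7 Fy0.8 act [0.0277 0.0005 0.0067] t24.80 w0.0383
x0.018 h-0.0032 F10.0 Fx4.1 Fy-0.1 act [0.0217 0.0005 0.0067] t25.18 w0.0383
x0.012 h-0.0033 F10.9 Fx4.5 Fy0.1 act [0.0158 0.0005 0.0067] t25.57 w0.0386
x0.006 h-0.0031 F10.1 Fx4.0 Fy0.2 act [0.0095 0.0005 0.0068] t25.95 w0.0380
x0.000 h-0.0031 F10.2 Fx4.0 Fy1.2 act [0.0035 0.0005 0.0067] t26.33 w0.0386
x-0.006 h-0.0030 F9.9 Fx2.8 Fy0.3 act [-0.0026  0.0005  0.0068] t26.72 w0.0384
x-0.012 h-0.0030 F10.0 Fx3.6 Fy0.4 act [-0.0086  0.0005  0.0067] t27.10 w0.0386

[... 339 characters left out ...]
.4 Fx3.8 Fy0.5 act [-0.0388  0.0005  0.0066] t29.02 w0.0389
x-0.048 h-0.0029 F10.1 Fx3.6 Fy-0.5 act [-0.0449  0.0004  0.0066] t29.40 w0.0385
x-0.054 h-0.0029 F10.1 Fx3.8 Fy0.3 act [-0.051   0.0004  0.0066] t29.78 w0.0385
x-0.060 h-0.0029 F10.7 Fx3.8 Fy1.0 act [-0.0571  0.0004  0.0066] t30.17 w0.0384
x-0.066 h-0.0028 F10.1 Fx3.2 Fy0.5 act [-0.0633  0.0003  0.0067] t30.55 w0.0382
x-0.072 h-0.0027 F9.7 Fx3.5 Fy0.5 act [-0.0694  0.0002  0.0067] t30.93 w0.0383
x-0.078 h-0.0028 F9.8 Fx3.5 Fy-0.4 act [-0.0753  0.0001  0.0066] t31.32 w0.0389
x-0.084 h-0.0028 F10.4 Fx4.9 Fy1.0 act [-0.0812  0.0001  0.0065] t31.70 w0.0386
lifted t32.83 p [0.4637 0.1913 0.1041] F [ 0.1972  0.0314 -0.6546] w0.0386 g45.0
```

Run:
```python
from h import *
t=np.array([.4732,-.0463,0])
s=env.sense();env.movel(s["ee_pos"]+[-.01,-.02,.09],rate=.25)
b=best(t+[0,0,.12],D,TY_);env.goto_joints(b[3]);R=b[2];st_("over")
env.movel(t+[0,0,.025],R,rate=.12);env.pause(.2)
f0=np.mean([(env.pause(.02),env.sense()["wrist_force"])[1] for _ in range(5)],0)
z=.018;env.movel(t+[0,0,z],R,rate=.05)
while z>.0095:
    z-=.0008;env.movel(t+[0,0,z],R,rate=.03);env.pause(.03)
    F=np.mean([env.sense()["wrist_force"],(env.pause(.03),env.sense()["wrist_force"])[1]],0)-f0
    print("%.4f"%z,F)
    if F[2]>3:break
st_("set")
```

```text
over t34.52 p [ 0.473  -0.0446  0.12  ] F [0.2347 0.7687 0.465 ] w0.0384 g45.0
0.0172 [-0.3613  0.1827  0.2459]
0.0164 [ 0.3143 -0.8604  0.4301]
0.0156 [-0.4766  0.2056  0.7749]
0.0148 [0.384  0.3912 0.0998]
0.0140 [-0.0836 -0.2782 -0.3344]
0.0132 [ 0.5428  0.4338 -0.0244]
0.0124 [-0.9366 -0.4356  5.9943]
set t38.26 p [ 0.4734 -0.0463  0.0128] F [-1.7885 -0.7192  6.1224] w0.0387 g45.0
```

Contact came at the expected height, so I release, retreat and check.

Run:
```python
from h import *
t=np.array([.4732,-.0463,0])
env.movel(t+[0,0,.0130],rate=.03)
effector.release();st_("open")
env.movel(t+[0,0,.20],rate=.15)
env.movel([.36,-.25,.30],rate=.3);st_("away")
v=[]
for c,u,w in(("top",160,170),("side",150,90)):
    p,d=viewer.read_camera(c);h=[]
    v.append(cv2.resize(p[w:w+110,u:u+200] if c=="top" else p[w:w+240,u:u+130],(500,275) if c=="top" else (260,480)))
    for n in("big_mount","small_mount_1","lever_knob"):print(c,n,[(np.round(r["at"],3),round(r["score"],2)) for r in tip_of(c,n)])
o=np.zeros((480,770,3),np.uint8);o[:275,:500]=v[0];o[:,505:765]=v[1]
cv2.imwrite("pics/f.png",o[...,::-1])
```

```text
open t39.41 p [ 0.4732 -0.0463  0.013 ] F [ 0.4401 -0.3596  0.394 ] w0.0921 g0.0
away t41.81 p [ 0.3602 -0.2488  0.2995] F [ 0.1256 -0.1931 -0.3598] w0.0918 g0.0
top big_mount [(array([ 0.764,  0.248, -0.001]), 0.69), (array([ 0.492, -0.167,  0.   ]), 0.47), (array([ 0.472, -0.042,  0.006]), 0.45)]
top small_mount_1 [(array([0.434, 0.048, 0.007]), 0.46)]
top lever_knob [(array([0.529, 0.323, 0.113]), 0.79)]
side big_mount [(array([ 0.489, -0.162,  0.002]), 0.63), (array([ 0.474, -0.043,  0.004]), 0.54), (array([ 0.762,  0.251, -0.   ]), 0.52)]
side small_mount_1 [(array([0.482, 0.047, 0.005]), 0.63), (array([0.442, 0.046, 0.   ]), 0.6)]
side lever_knob [(array([0.536, 0.326, 0.109]), 0.68), (array([0.438, 0.048, 0.   ]), 0.6), (array([ 0.474,  0.   , -0.006]), 0.17)]
```

View pics/f.png

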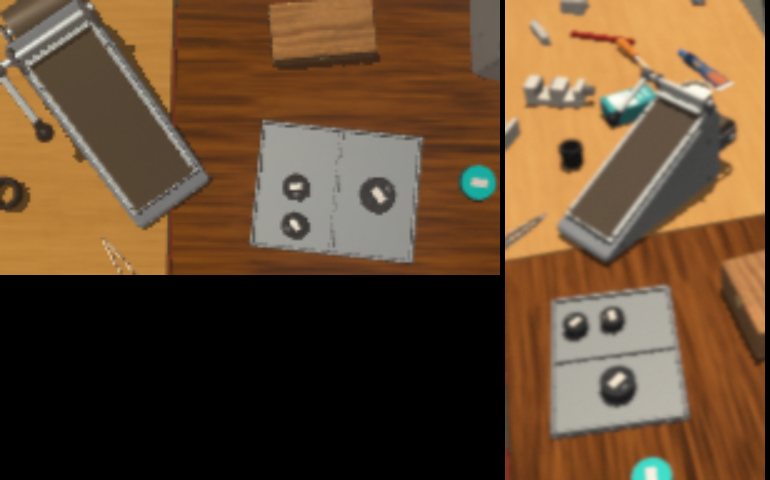

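The big mount stands upright, polished face up, in the middle of the right compartment: (377,195) in the top crop and (618,385) in the side crop. The small mounts are unmoved at (296,187) and (295,225), and the lever is still down at (42,131).

```bash
python3 -c "
from h import *
print(workorder.finish_job())"
```

```text
the job is handed in; nothing more can be done
None
```

The job is handed in, with no verdict returned: the strip is clamped, the big mount was ground in one unbroken stroke at 7–11 N, and it stands polished face up in the right compartment, with the small mounts left in place.

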